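Load a USB stick into a test shuttle and index it into the socket

ROBOT

A 7-joint arm with a two-finger parallel gripper is mounted at the origin on a cart in front of the work surface, level with it; the furniture and walls round the work are solid. World frame = base frame: x ahead of the robot, y to its left, z up, the work surface at z = 0. Lengths are in m, angles in rad, forces in N, time in s.
With the tool pointing down it reaches from about 0.35 to 0.9 m from the base axis. Payload 8.1 kg.
Tool frame: the origin (TCP) lies at the very end of the fingers, on their centre line; the grasp point (between the pads) lies arm.grip_point_offset behind it (arm.grip_point_offset is the distance from the TCP to the grasp point, in m); z points along the fingers, y is the line along which they close (so a half turn about z gives the same grasp; the last joint's range is limited). The gripper opens to 92 mm and grips with 3 to 60 N. Pads are 19 mm wide; open, the fingers measure 130 mm over their backs; the gripper's body (75 mm by 190 mm) begins 47 mm behind the grasp point.
Start: joints at [-1.389, 0.434, 0.025, 1.573, -0.012, 1.134, -0.075], TCP at [0.176, 0.6, 0.227] pointing down, gripper open.
Joint ranges: [-2.62, 2.62], [-0.44, 2.09], [-1.27, 1.32], [0.08, 2.57], [-1.32, 4.46], [0.12, 2], [-2.74, 2.74]. Speed limits (rad/s): [2.22, 2.22, 3.01, 3.01, 3.14, 3.14, 3.14].

INTERFACE

Orientations are given as a rotation vector (axis times angle).
In Python, from cell import arm gives the robot as it stands. The module is installed in compiled form; this text tells all that it offers.
- The arm moves only by the shell command python3 -m creep 'ROWS' [OPENING] [FORCE]. ROWS is JSON, a list of rows, each a list of 6 numbers: the shift along the tool's x, y, z scaled (see below), then the turn, a rotation vector about the tool's x, y, z scaled (see below). A call has 1 to 20 rows; each row shifts and turns the commanded pose from where the row before left it, along the tool's axes as they then stand; what a row does not reach is not made up. The controller multiplies each number of a shift by 0.4 m and each number of a turn by 120 degrees. A row lasts 1/12 s, in which the tool goes at most 41.7 mm and 7.16 degrees, less where a joint would pass 70% of its speed; a pose out of reach is approached as far as the arm can. A call with a number of a shift or a turn outside -1 to 1 is refused whole. A call with a gripper value outside its range is refused whole. OPENING is the closure, from -1 (fully open) to 1 (shut), set as the call begins (- or left out, the last holds). The fingers move at their own pace and stop on an object; FORCE is the grip in N (left out, the last holds). Time passes only in rows, so rows that do not move let the fingers close. It gives the time, the measured TCP pose, the force, the opening and the grip force at its end, in the units of the state.
- arm.observe(): the state, without advancing time (a new reading comes with each control period).
- arm.get_image(name): name is "scene" or "side" or "wrist"; returns a dict with "frame" (480x640x3 uint8, red, green, blue), "intrinsics" (3x3 intrinsics, pixels), "distortion" ([k1, k2, p1, p2, k3] as OpenCV has them; the pictures are not rectified), "rvec" (rotation vector, rad) and "tvec" (3), from world to camera coordinates, as OpenCV has them; the wrist camera has in their place "mount" (4x4, takes a point from camera to tool coordinates, whose origin is the TCP and whose axes are the flange's). Camera axes: x right, y down, z forward; pixel columns grow to the right and rows downward; lengths in m; the calibration is good to about 2 mm. A picture is of the moment at which its call begins: read the wrist's pose just before it. There is no depth.
- arm.sign_off(): hands the job in; it is judged then, once.
The state is a dict: "clock": time; "joints": joint angles; "dq": joint speeds; "joint_efforts": joint torques, N m; "position": TCP position; "ee_rot": TCP orientation; "force": force on the tool from outside, world axes, zero at the start; "ft_torque": the same for the moment, N m; "width": opening from 0.0 (shut) to 1.0 (fully open); "gripper_force": force on a finger pad.
Only numpy, scipy, OpenCV 4.12 (cv2) and the standard library are available. Lean on these libraries where they do the work, as an engineer would, in place of code of your own. Each camera call takes 0.05 s, during which the arm holds its last target. There are 200 camera calls.

TASK

Put the red USB stick on test: take it out of the hub and lay it flat in the nest of the blue shuttle carriage, metal plug towards the test socket, either face up, and let go of it. Then pull up the black index knob, slide the carriage one notch towards the socket and release, so that the plug is in the socket and the index pin has dropped fully home in the next notch. Handle the stick gently (hold it lightly, do not force it), and leave the other two sticks in the hub and the spool, glue pot and tape roll where they are.

Things in the scene. Friction and masses are not known exactly. Their poses are not given: they have to be found in the camera images.
- red_stick: red USB stick, 56 x 18 x 11 mm, 20 to 40 g: hold it lightly, 10 N a finger will do, 20 is too much. x from plug to tail, y across the 18 mm width, z through the thickness; origin at mid length, mid width, on a broad face. Red body x -14 to 28 mm, y -9 to 9, z 0 to 11; metal plug x -28 to -14, y -6 to 6, z 3 to 8. Starts in a hub port, plug down (own x up), the 42 mm body above the hub's top
- black_stick: black USB stick, same shape and frame, standing in another port of the hub; stays there
- grey_stick: dark grey USB stick, same shape and frame, standing in another port of the hub; stays there
- hub: port hub, fixed, 146 (x) x 56 (y) mm, top 24 mm above the bench; origin at the centre of its underside. Four ports in a row along its x at -45, -15, 15, 45 mm, one empty, 13.6 x 6.6 mm, 14 mm of plug sunk in each; a stick's 18 mm width lies along the hub's y, its 11 mm thickness along the row
- shuttle: test shuttle, fixed: aluminium base 116 (x) x 268 (y) mm, guide shafts along y, blue carriage (top 50 mm above the bench), notched index bar along its -x side, at the +y end a grey test head from y = 61 (socket) to 121 mm, 68 mm wide, 96 mm high. Origin at the centre of its underside; its +y points towards the test socket, away from the load side
- nest (a point): nest on the carriage, axes as the shuttle's: point on its floor, 52 mm above the bench, below the middle of a seated stick (plug tip at y = 28 mm, tail at -28). Black pocket 20.4 mm wide (x), for the body from y = -30 to 16; side walls 10 mm high with lead-in, open from y = -23 to 9 for the fingers; 15 mm gap for the plug in front, stop at the rear
- socket (a point): centre of the test socket's mouth, a 16 x 9 mm opening facing the shuttle's -y, 57.5 mm above the bench; 25 mm ahead of a seated plug's tip in the load notch; in the next notch the plug is 7 mm inside
- plug_tip (a point): centre of the end face of the red stick's plug
- tail (a point): centre of the red stick's other end face
- knob (a point): middle of the grip of the index plunger, an upright black knob with a red cap on the -x side of the carriage, 26 mm across; grip from 10 mm below to 10 mm above this point, top 12 mm above it, carriage plate 29 mm below it; 79 mm above the bench when down
- plunger (a joint): lift of the index knob in m: 0 fully down (pin 9 mm deep in a notch), 0.013 fully up; spring 6 N at 0, 11 N fully up; the pin clears the bar above 0.009. Released, it springs down: it snaps home within about 3 mm of a notch, else it rests on top of the bar
- carriage (a joint): travel of the carriage along the shuttle's +y in m, knob and nest with it: load notch at 0 (start), test notch at 0.032 (the next towards the socket), a park notch at -0.032; stops at -0.034 and 0.037; friction 1.5 N; locked with 1 mm play while the pin is in a notch
- spool: black and purple wire spool, 56 mm across, 45 mm high, loose, origin at the centre of its underside; leave it
- glue: brown glue pot with white lid, 36 mm across, 60 mm high, loose, origin at the centre of its underside; leave it
- tape: roll of blue tape lying flat, 60 mm across, 18 mm high, loose, origin at the centre of its underside; leave it
- board_vice: small blue vice, fixed on the bench, about 80 (x) x 125 (y) mm, 62 mm high, origin at the centre of its underside; an obstacle only (as is the room's side wall at the right, at y = -0.44 m, full height)
- laptop: closed black laptop lying on the analyser behind the bench's working area, fixed; its underside is 205 mm and its top 240 mm above the bench, its front edge about at x = 0.59 m, from y = 0.15 to 0.54 m; keep out from under it; an obstacle only, as is the shelf above it (from x = 0.64 m on, 0.63 m above the bench)
- fixture_hero: black board test fixture with a red lever at the left, fixed, about 200 x 175 mm and 280 mm high, origin at the centre of its underside; an obstacle only

How it is judged:
By the outcome, as a careful person would: the job done as asked, in the order asked, and still so for the second after the job is handed in, with the robot touching nothing.
It also fails if it takes over 72 s, if anything falls off the work surface, if the arm or the gripper's body presses on something with over 40 N, if the wrist force passes 120 N, or if a joint passes its speed limit or range.

## Working session

There is one attempt and no reset: what is moved stays moved. The work goes in short steps, Python scripts to look and compute and a shell command to move; the robot and the scene stay as the last step left them, time stands still between calls to the robot, and variables do not carry over. Pictures are saved under pics/ and viewed, at most 10 in all, crops included, and the job is handed in when it is done.

```bash
mkdir -p pics
python3 - <<'E'
from cell import arm
import cv2
o=arm.observe()
for k in o: print(k,o[k])
print(arm.grip_point_offset)
for n in("scene","side"):
    i=arm.get_image(n); cv2.imwrite(f"pics/{n}0.png",i["frame"][:,:,::-1])
    print(n,i["intrinsics"],i["distortion"],i["rvec"],i["tvec"])
E
```

```text
clock 0.0
joints [-1.38857879  0.43522035  0.02497536  1.57408478 -0.01160262  1.13400907
 -0.07510783]
dq [-9.94845113e-04  5.78761678e-04 -1.07172105e-03  1.54942554e-03
 -7.93339667e-05  1.43984058e-03  5.28833207e-04]
joint_efforts [ 5.04567215e-04 -6.67849731e+01  9.84667428e-01 -3.14452851e+01
 -6.05703495e-02  4.31247451e-02  1.77959864e-04]
position [0.17552606 0.59931488 0.22595141]
ee_rot [-4.45993408e-01 -3.10968948e+00  2.47288082e-03]
force [-0.14160099  0.12491351  0.09003017]
ft_torque [ 0.01413072  0.01648348 -0.02057564]
gripper_force 0.0
width 1.002099871410497
0.0188
scene [[463.90593999   0.         328.25392795]
 [  0.         463.90593999 233.12369106]
 [  0.           0.           1.        ]] [0.0174051 0.        0.        0.        0.       ] [ 1.81383191 -1.02710959  0.64452071] [-0.17506075  0.35733329  0.61016074]
side [[573.39992555   0.         311.31293629]
 [  0.         573.39992555 244.71124312]
 [  0.           0.           1.        ]] [-0.14128998  0.          0.          0.          0.        ] [ 0.45288159 -2.57065107  1.45543253] [0.58697301 0.15500435 1.33900108]
```

View pics/scene0.png

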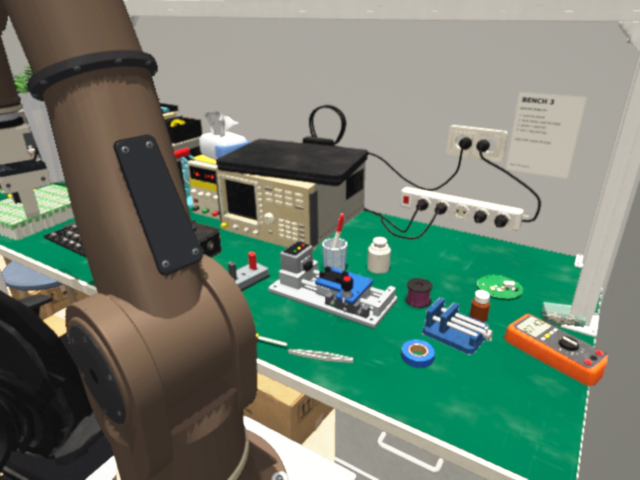

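View pics/side0.png

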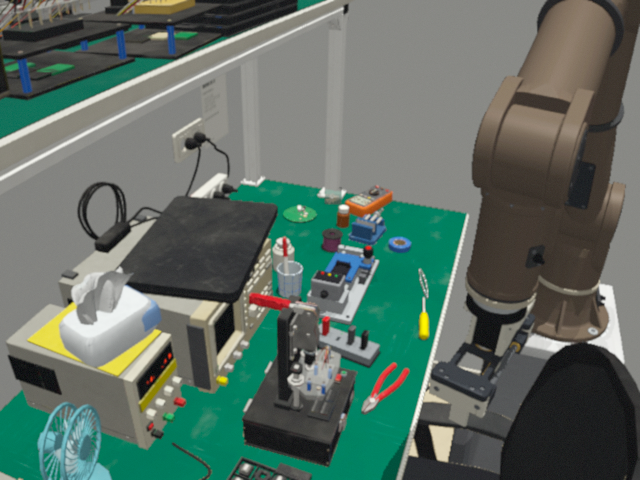

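The scene view shows the hub with the red stick near (252,262) and the shuttle near (335,288). The side view shows the hub near (350,345) with the red stick at (327,325), and the shuttle near (345,280). I'll zoom in on both.

```bash
cat > h.py <<'E'
import numpy as np, cv2
from scipy.spatial.transform import Rotation as R
from cell import arm
def cam(name):
    """returns dict with frame,K,d, Rwc (cam->world), c (centre)"""
    if name=="wrist":
        o=arm.observe(); i=arm.get_image(name); m=np.array(i["mount"])
        Rt=R.from_rotvec(o["ee_rot"]).as_matrix()
        Rw=Rt@m[:3,:3]; c=Rt@m[:3,3]+o["position"]
    else:
        i=arm.get_image(name); r=R.from_rotvec(i["rvec"]).as_matrix(); Rw=r.T; c=-r.T@np.array(i["tvec"])
    return dict(f=i["frame"],K=np.array(i["intrinsics"]),d=np.array(i["distortion"]),R=Rw,c=c)
def ray(C,uv):
    p=cv2.undistortPoints(np.array([[uv]],float),C["K"],C["d"])[0,0]
    v=C["R"]@[p[0],p[1],1]; return v/np.linalg.norm(v)
def onz(C,uv,z):
    v=ray(C,uv); return C["c"]+v*(z-C["c"][2])/v[2]
def proj(C,P):
    r=C["R"].T; return cv2.projectPoints(np.array(P,float).reshape(-1,1,3),cv2.Rodrigues(r)[0],-r@C["c"],C["K"],C["d"])[0][:,0]
def tri(Cs,uvs):
    A=np.zeros((3,3));b=np.zeros(3)
    for C,u in zip(Cs,uvs):
        v=ray(C,u);M=np.eye(3)-np.outer(v,v);A+=M;b+=M@C["c"]
    return np.linalg.solve(A,b)
def save(C,n): cv2.imwrite(f"pics/{n}.png",C["f"][:,:,::-1]); np.save(f"pics/{n}.npy",C,allow_pickle=True)
def load(n): return np.load(f"pics/{n}.npy",allow_pickle=True).item()
def rows(T,rotw=None):
    """print tool-frame shift units to take TCP to world T keeping orientation"""
    o=arm.observe(); Rt=R.from_rotvec(o["ee_rot"]).as_matrix()
    return np.round(Rt.T@(np.array(T)-o["position"])/0.4,4)
E
python3 - <<'E'
from h import *
a=cam("scene");b=cam("side");save(a,"sc");save(b,"si")
x=cv2.resize(a["f"][230:330,210:410],(800,400),interpolation=cv2.INTER_CUBIC)[:,:,::-1]
y=cv2.resize(b["f"][230:380,300:400],(400,600),interpolation=cv2.INTER_CUBIC)[:,:,::-1]
out=np.zeros((600,800,3),np.uint8)
out[:400//2+0,:400]=cv2.resize(x,(400,200)); out[:,400:]=y
out[200:600,:400]=cv2.resize(a["f"][240:320,220:300],(400,400),interpolation=cv2.INTER_CUBIC)[:,:,::-1]
cv2.imwrite("pics/m1.png",out)
E
```

```text
(no output)
```

View pics/m1.png

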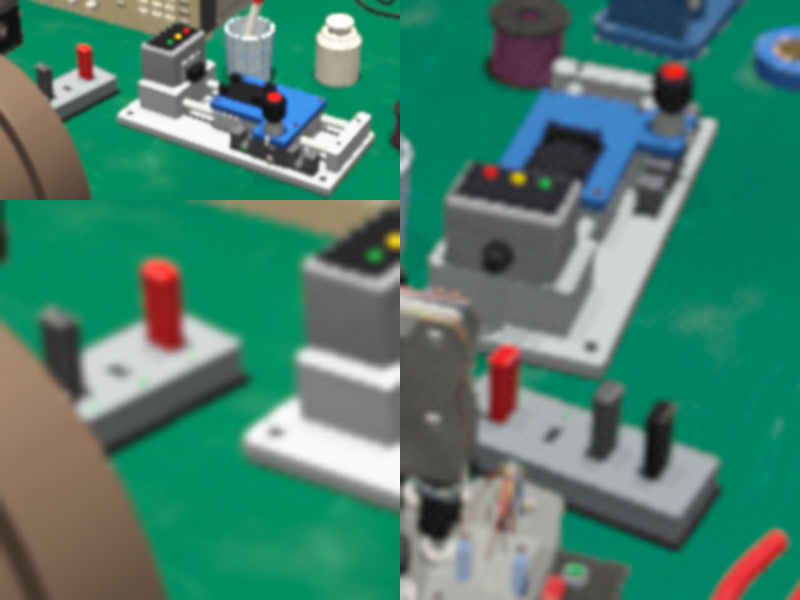

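The montage shows the red stick's top at scene (252,253.5) and side (326.8,318). The knob cap is at scene (347,278.5) and side (368.5,248). The other stick tops are at side (351.5,327) and (365,332.5).

Run:
```python
from h import *
np.set_printoptions(precision=4,suppress=True)
a=load("sc");b=load("si")
print("red",tri([a,b],[(252,253.5),(326.8,318)]),onz(b,(326.8,318),.066),onz(a,(252,253.5),.066))
print("knob",tri([a,b],[(347,278.5),(368.5,248)]),onz(b,(368.5,248),.091))
print("grey",onz(b,(351.5,327),.066),"black",onz(b,(365,332.5),.066))
print("base",onz(b,(351,323),.012),onz(b,(378.7,261),.012), onz(a,(371,325),.012),onz(a,(269,289),.012))
print(a["c"],b["c"],np.array(arm.get_image("wrist")["mount"]), R.from_rotvec(arm.observe()["ee_rot"]).as_matrix())
```

```text
red [0.4852 0.2974 0.0663] [0.4837 0.299  0.066 ] [0.4884 0.2986 0.066 ]
knob [0.466 0.032 0.091] [0.4643 0.0347 0.091 ]
grey [0.4268 0.3094 0.066 ] black [0.3961 0.3168 0.066 ]
base [0.4474 0.2318 0.012 ] [ 0.4507 -0.0393  0.012 ] [ 0.4513 -0.0343  0.012 ] [0.4517 0.2239 0.012 ]
[-0.2475 -0.3517  0.5879] [0.21   1.2052 0.8154] [[ 0.0005 -0.9609 -0.2768  0.0756]
 [ 1.      0.001  -0.0019  0.0005]
 [ 0.0021 -0.2768  0.9609 -0.1591]
 [ 0.      0.      0.      1.    ]] [[-0.9597  0.281  -0.0001]
 [ 0.281   0.9597 -0.0007]
 [-0.0001 -0.0007 -1.    ]]
```

Run:
```python
from h import *
np.set_printoptions(precision=3,suppress=True)
b=load("si")
print([onz(b,u,0) for u in [(245,450),(330,465),(352,400)]], onz(b,(285,310),.28), onz(b,(252,298),.27))
i=arm.get_image("wrist");print(i["intrinsics"],i["distortion"])
```

```text
[array([0.525, 0.623, 0.   ]), array([0.376, 0.601, 0.   ]), array([0.383, 0.443, 0.   ])] [0.471 0.562 0.28 ] [0.537 0.539 0.27 ]
[[417.89    0.    318.263]
 [  0.    417.89  234.984]
 [  0.      0.      1.   ]] [-0.077  0.     0.     0.     0.   ]
```

```bash
python3 -m creep '[[-0.035,-0.083,-0.025,0,0,0],[-0.035,-0.083,-0.025,0,0,0],[-0.035,-0.083,-0.025,0,0,0],[-0.035,-0.083,-0.025,0,0,0],[-0.035,-0.083,-0.025,0,0,0],[-0.035,-0.083,-0.025,0,0,0],[-0.035,-0.083,-0.025,0,0,0],[-0.087,-0.023,0,0,0,0],[-0.087,-0.023,0,0,0,0],[-0.087,-0.023,0,0,0,0],[-0.087,-0.023,0,0,0,0],[-0.087,-0.023,0,0,0,0],[-0.087,-0.023,0,0,0,0],[-0.087,-0.023,0,0,0,0],[0,0,0,0,0,0],[0,0,0,0,0,0],[0,0,0,0,0,0]]' -1 8
python3 - <<'E'
from h import *
print(arm.observe()["joints"])
c=cam("wrist");save(c,"w1")
E
```

```text
clock: 1.72
position: [0.4196, 0.2193, 0.2965]
ee_rot: [-0.446, -3.109, 0.0]
force: [-0.9, 0.5, -0.6]
width: 0.994
gripper_force: 0.0
[-0.91099603  0.1206058   0.35955592  1.84009892 -0.04603121  1.18944948
  0.74915884]
```

View pics/w1.png

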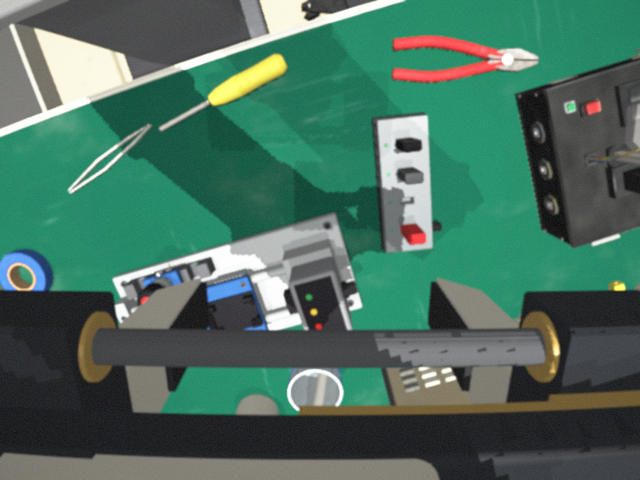

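The wrist view shows the hub's top face with corners near (374,119), (427,115), (433,247) and (385,250). The red stick is near (412,235). The shuttle is partly hidden behind the fingers.

Run:
```python
from h import *
np.set_printoptions(precision=4,suppress=True)
c=load("w1")
P=[onz(c,u,.024) for u in [(375,119),(427,115),(433,247),(385,250)]]
P=np.array(P);print(P,P.mean(0)); e=P[2]+P[3]-P[0]-P[1];print(np.linalg.norm(e)/2,np.degrees(np.arctan2(e[1],e[0])))
f=c["f"].astype(int);m=((f[...,0]>120)&(f[...,1]<70)&(f[...,2]<70)).astype(np.uint8)
m[:200]=0;m[260:]=0;m[:,:380]=0;m[:,440:]=0
ys,xs=np.nonzero(m);print(xs.min(),xs.max(),ys.min(),ys.max())
print(cv2.boxPoints(cv2.minAreaRect(np.c_[xs,ys].astype(np.int32))))
y=cv2.resize(f[105:260,360:450].astype(np.uint8),None,fx=3.8,fy=3.8,interpolation=cv2.INTER_CUBIC)[:,:,::-1]
x=cv2.resize(f[205:355,100:360].astype(np.uint8),None,fx=1.75,fy=1.75,interpolation=cv2.INTER_CUBIC)[:,:,::-1]
o=np.zeros((600,800,3),np.uint8);o[:y.shape[0],:y.shape[1]]=y;o[:x.shape[0],345:345+x.shape[1]]=x
cv2.imwrite("pics/m2.png",o)
```

```text
[[0.366  0.2938 0.024 ]
 [0.3764 0.3452 0.024 ]
 [0.5142 0.3215 0.024 ]
 [0.5028 0.2702 0.024 ]] [0.4398 0.3077 0.024 ]
0.13929367648131946 -9.774103414422445
404 422 225 242
[[403.7059 225.8235]
 [419.4706 221.8824]
 [423.9412 239.7647]
 [408.1765 243.7059]]
```

View pics/m2.png

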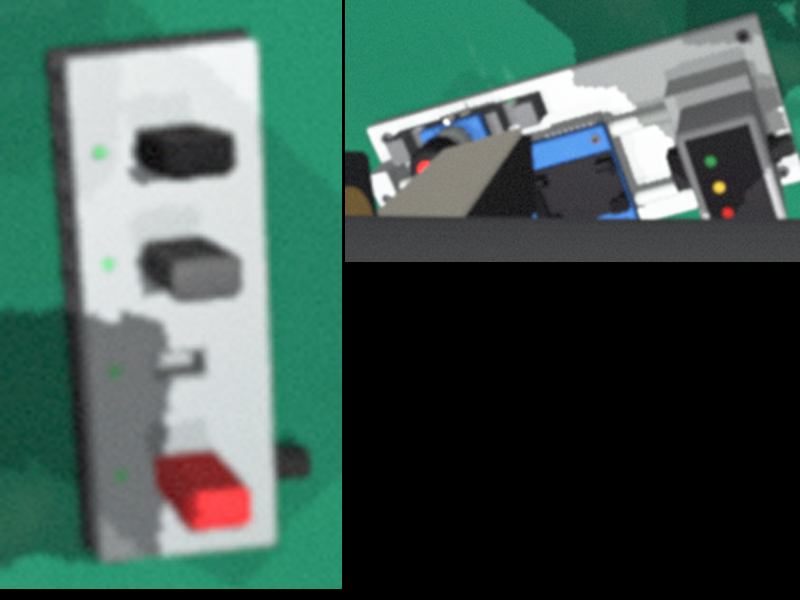

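The enlarged crop shows the hub's top corners at (377.6,120), (427.9,115.5), (432.9,247.9) and (386,252.4). The red top centre is at (418.2,238.4), the empty port at (407.9,200.3) and the grey top at (414,177.9).

Run:
```python
from h import *
np.set_printoptions(precision=4,suppress=True)
c=load("w1")
P=np.array([onz(c,u,.024) for u in [(377.6,120),(427.9,115.5),(432.9,247.9),(386,252.4)]])
e=P[2]+P[3]-P[0]-P[1];print(P.mean(0),np.linalg.norm(e)/2,np.degrees(np.arctan2(e[1],e[0])))
e=P[1]+P[2]-P[0]-P[3];print(np.linalg.norm(e)/2,np.degrees(np.arctan2(e[1],e[0])))
r=onz(c,(418.2,238.4),.066);p=onz(c,(407.9,200.3),.024);g=onz(c,(414,177.9),.066)
print(r,p,g);d=r-g;print(np.linalg.norm(d),np.degrees(np.arctan2(d[1],d[0])))
cr=[onz(c,(360+u/3.8,105+v/3.8),.066) for u,v in [(192,493),(247,485),(248,520),(197,529)]];print(np.array(cr))
t=np.radians(-11);hx=np.array([np.cos(t),np.sin(t)])
print("from hub ctr",P.mean(0)[:2]+.045*hx)
```

```text
[0.4414 0.3084 0.024 ] 0.1403261727279865 -10.314939803877989
0.051097581382557614 79.29994570828185
[0.4852 0.3014 0.066 ] [0.4561 0.3066 0.024 ] [0.4262 0.3106 0.066 ]
0.0596909182504369 -8.83201627172103
[[0.4795 0.295  0.066 ]
 [0.4814 0.3091 0.066 ]
 [0.4906 0.3074 0.066 ]
 [0.4893 0.2941 0.066 ]]
from hub ctr [0.4856 0.2998]
```

```bash
python3 -m creep '[[0,0,0,0,0,-0.0525],[0,0,0,0,-0.0535,0],[0,0,0,0,-0.0535,0],[0,0,0,0,-0.0535,0],[0,0,0,0,-0.0535,0],[0,0,0,0,-0.0535,0],[0,0,0,0,-0.0535,0],[0,0,0,0,-0.054,0],[0,0,0,0,0,0],[0,0,0,0,0,0],[0,0,0,0,0,0]]'
cat > goto.py <<'E'
from h import *
import sys
np.set_printoptions(precision=4,suppress=True)
o=arm.observe();Rt=R.from_rotvec(o["ee_rot"]).as_matrix()
print("z",Rt[:,2],"y",Rt[:,1],"j",o["joints"])
for s in sys.argv[1:]:
    T=np.array(eval(s)); print(T,"units",rows(T))
E
python3 goto.py "(.417,.312,.111)" "(.487,.300,.0406)"
```

```text
clock: 2.68
position: [0.4194, 0.2179, 0.2959]
ee_rot: [0.21, 2.399, -0.09]
force: [0.1, -0.3, 1.0]
width: 0.996
gripper_force: 0.0
z [ 0.6597 -0.1228 -0.7414] y [ 0.176   0.9844 -0.0064] j [-1.1696 -0.0531  0.0157  2.2733  0.9211  0.9627 -0.3255]
[0.417 0.312 0.111] units [0.3442 0.2334 0.3097]
[0.487  0.3    0.0406] units [0.3307 0.2358 0.5593]
```

```bash
python3 -m creep '[[0.058,0.039,0.05,0,0,0],[0.058,0.039,0.05,0,0,0],[0.058,0.039,0.05,0,0,0],[0.058,0.039,0.05,0,0,0],[0.058,0.039,0.05,0,0,0],[0.054,0.039,0.05,0,0,0],[0,0,0,0,-0.0235,0],[0,0,0,0,0,0],[0,0,0,0,0,0]]'
python3 goto.py "(.417,.312,.111)" "(.487,.300,.0406)"; python3 -c "
from h import *
save(cam('wrist'),'w2')"
```

```text
clock: 3.43
position: [0.4159, 0.3121, 0.1136]
ee_rot: [0.207, 2.348, -0.097]
force: [-0.6, -0.8, 0.6]
width: 1.001
gripper_force: 0.0
z [ 0.6954 -0.132  -0.7064] y [ 0.1784  0.9839 -0.0083] j [-1.2908  0.4446 -0.002   2.3373  1.3098  0.8187 -1.0585]
[0.417 0.312 0.111] units [0.0027 0.0004 0.0065]
[0.487  0.3    0.0406] units [0.0019 0.0035 0.2564]
```

View pics/w2.png

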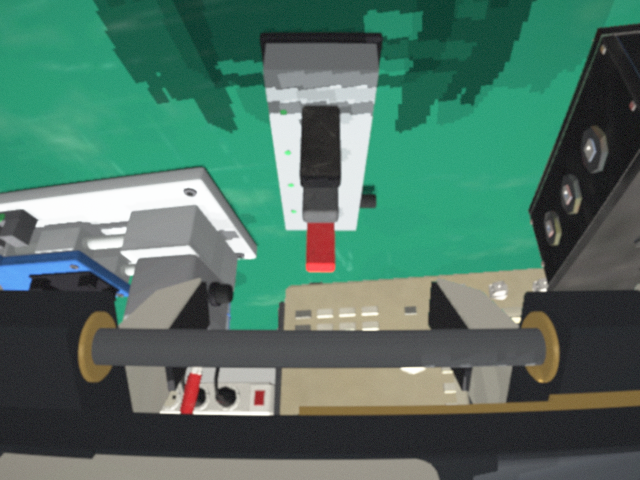

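The wrist view shows the stick centred between the fingers, with the top of the red stick at about (321,270), right on the approach line. Advancing.

```bash
python3 -m creep '[[0,0.001,0.04,0,0,0],[0,0.001,0.04,0,0,0],[0,0.001,0.04,0,0,0],[0,0.001,0.04,0,0,0],[0,0,0.035,0,0,0],[0,0,0.03,0,0,0],[0,0,0.015,0,0,0],[0,0,0.0125,0,0,0],[0,0,0,0,0,0],[0,0,0,0,0,0]]'
python3 goto.py "(.487,.300,.0406)"; python3 -c "
from h import *
save(cam('wrist'),'w3')"
```

```text
clock: 4.32
position: [0.4863, 0.3006, 0.0432]
ee_rot: [0.209, 2.347, -0.094]
force: [-0.9, -0.3, -0.3]
width: 1.0
gripper_force: 0.0
z [ 0.6965 -0.13   -0.7057] y [ 0.1785  0.9839 -0.005 ] j [-1.1612  0.6288  0.0561  2.3158  1.6353  0.7215 -1.2866]
[0.487  0.3    0.0406] units [ 0.0032 -0.0012  0.0059]
```

View pics/w3.png

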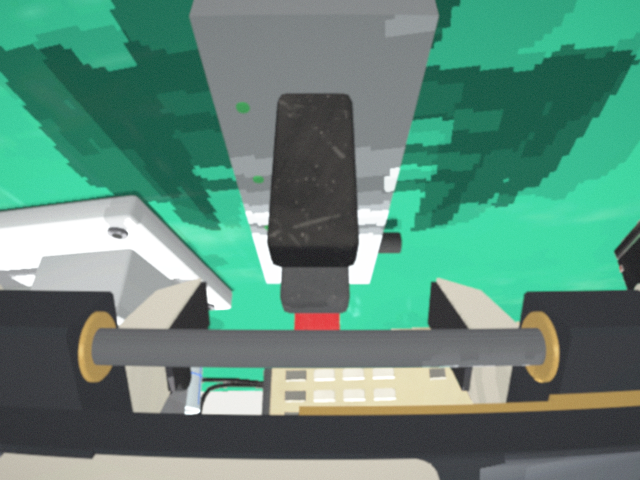

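Red is centred between the fingers at u≈317, with grey in front clear of the body. I'll close lightly.

```bash
python3 -m creep '[[0,0,0.005,0,0,0],[0,0,0,0,0,0],[0,0,0,0,0,0],[0,0,0,0,0,0],[0,0,0,0,0,0],[0,0,0,0,0,0],[0,0,0,0,0,0],[0,0,0,0,0,0],[0,0,0,0,0,0],[0,0,0,0,0,0],[0,0,0,0,0,0],[0,0,0,0,0,0]]' 1 9
python3 goto.py "(.4885,.300,.0406)"
```

```text
clock: 5.37
position: [0.4875, 0.3003, 0.0411]
ee_rot: [0.208, 2.347, -0.094]
force: [-0.3, -0.3, -0.2]
width: 0.195
gripper_force: 9.0
z [ 0.6964 -0.1301 -0.7057] y [ 0.178   0.984  -0.0058] j [-1.1586  0.634   0.0566  2.315   1.643   0.7206 -1.2924]
[0.4885 0.3    0.0406] units [-0.0009 -0.0004  0.0026]
```

```bash
python3 -m creep '[[-0.012,0,-0.012,0,0,0],[-0.0177,0,-0.0177,0,0,0],[-0.0177,0,-0.0177,0,0,0],[-0.025,0,-0.025,0,0,0],[-0.045,0,-0.045,0,0,0],[-0.045,0,-0.045,0,0,0],[-0.045,0,-0.045,0,0,0],[-0.045,0,-0.045,0,0,0],[-0.045,0,-0.045,0,0,0],[0,0,0,0,0,0],[0,0,0,0,0,0]]'
python3 goto.py "(.4,.15,.25)"; python3 -c "
from h import *
save(cam('wrist'),'w4')
save(cam('side'),'s4');save(cam('scene'),'sc4')"
```

```text
clock: 6.28
position: [0.4876, 0.3018, 0.2106]
ee_rot: [0.21, 2.346, -0.091]
force: [-0.6, 0.4, -0.8]
width: 0.194
gripper_force: 9.0
z [ 0.6973 -0.1281 -0.7052] y [ 0.1782  0.984  -0.0025] j [-1.1764  0.2729  0.0713  2.2093  1.1674  0.812  -0.63  ]
[0.4  0.15 0.25] units [ 0.0351 -0.4128 -0.1737]
```

View pics/w4.png

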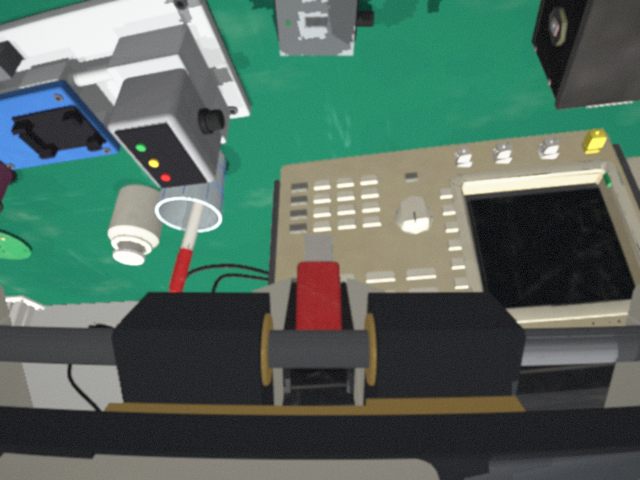

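The stick is held, with its plug at (318,245), and it has cleared the hub. I'll move away from the laptop and yaw 100° towards the nest direction, while working out the shuttle's pose from the earlier images.

```bash
python3 -m creep '[[0.007,-0.083,-0.035,0,0,0],[0.007,-0.083,-0.035,0,0,0],[0.007,-0.083,-0.035,0,0,0],[0.007,-0.083,-0.035,0,0,0],[0.007,-0.083,-0.035,0,0,0],[0,0,0,-0.041,0,-0.041],[0,0,0,-0.041,0,-0.041],[0,0,0,-0.041,0,-0.041],[0,0,0,-0.041,0,-0.041],[0,0,0,-0.041,0,-0.041],[0,0,0,-0.041,0,-0.041],[0,0,0,-0.041,0,-0.041],[0,0,0,-0.041,0,-0.041],[0,0,0,-0.041,0,-0.041],[0,0,0,-0.041,0,-0.041],[0,0,0,0,0,0],[0,0,0,0,0,0]]'
python3 goto.py "(.5,.1,.25)"
python3 - <<'E'
from h import *
np.set_printoptions(precision=4,suppress=True)
a=load("sc");b=load("si");w=load("w1");w4=load("w4")
print(tri([a,b,w],[(371,325),(378.7,261),(113.1,277.6)]),tri([a,b,w],[(269,289),(351,323),(334.3,213)]))
for C,u,v in[(a,(371,325),(269,289)),(b,(378.7,261),(351,323)),(w,(113.1,277.6),(334.3,213))]:
  print(onz(C,u,.014),onz(C,v,.014))
print(onz(w4,(248,115),.014))
print("leds",[onz(w4,u,.096) for u in[(140,148),(153,162),(165,178)]])
print("leds",[onz(w,(100+(u-345)/1.75,205+v/1.75),.096) for u,v in[(710,161),(719,187),(727,212)]])
print("leds",[onz(b,(300+(u-400)/4,230+v/4),.096) for u,v in[(490,171),(518,178),(545,183)]])
E
```

```text
clock: 7.85
position: [0.4034, 0.148, 0.2497]
ee_rot: [-0.384, 2.363, 0.168]
force: [-0.1, 0.6, -0.6]
width: 0.197
gripper_force: 9.0
z [ 0.6456  0.2282 -0.7288] y [-0.3212  0.947   0.012 ] j [-0.3967 -0.2418 -0.2082  2.5696  1.0714  0.1593  0.2627]
[0.5  0.1  0.25] units [-0.1406 -0.1912  0.1279]
[ 0.4502 -0.0362  0.0144] [0.4509 0.2268 0.0095]
[ 0.4488 -0.0354  0.014 ] [0.4493 0.2219 0.014 ]
[ 0.4501 -0.0362  0.014 ] [0.4468 0.2342 0.014 ]
[ 0.4516 -0.0381  0.014 ] [0.4499 0.2281 0.014 ]
[0.5669 0.2271 0.014 ]
leds [array([0.5039, 0.1835, 0.096 ]), array([0.5185, 0.1846, 0.096 ]), array([0.5365, 0.1838, 0.096 ])]
leds [array([0.5018, 0.1855, 0.096 ]), array([0.5179, 0.1858, 0.096 ]), array([0.5336, 0.1857, 0.096 ])]
leds [array([0.5326, 0.1837, 0.096 ]), array([0.5157, 0.1848, 0.096 ]), array([0.5001, 0.1842, 0.096 ])]
```

```bash
python3 -m creep '[[-0.0325,-0.0775,0.0205,0,0,0],[-0.0325,-0.0775,0.0205,0,0,0],[-0.0325,-0.0775,0.0205,0,0,0],[-0.0325,-0.0775,0.0205,0,0,0],[0,0,0,-0.041,0,-0.041],[0,0,0,-0.041,0,-0.041],[0,0,0,-0.041,0,-0.041],[0,0,0,-0.041,0,-0.041],[0,0,0,-0.041,0,-0.041],[0,0,0,-0.041,0,-0.041],[0,0,0,0,0,0],[0,0,0,0,0,0]]'
python3 goto.py "(.5,.05,.25)"
```

```text
clock: 8.85
position: [0.4667, 0.0796, 0.2636]
ee_rot: [-0.695, 2.308, 0.272]
force: [0.2, 0.5, -0.4]
width: 0.197
gripper_force: 9.0
z [ 0.5681  0.3751 -0.7325] y [-0.5516  0.8341 -0.0007] j [-1.1862 -0.4234  0.9298  2.4704  0.2779  0.2287  1.7317]
[0.5  0.05 0.25] units [ 0.0023 -0.1077  0.0446]
```

```bash
python3 -m creep '[[-0.0116,-0.0554,0.011,0,0,0],[-0.0116,-0.0554,0.011,0,0,0],[-0.0116,-0.0554,0.011,0,0,0],[-0.0116,-0.0554,0.011,0,0,0],[0,0,0,0,0,0]]';python3 goto.py "(.54,.02,.26)"; python3 -m creep '[[0,0,0,-0.041,0,-0.041],[0,0,0,-0.041,0,-0.041],[0,0,0,-0.041,0,-0.041],[0,0,0,-0.041,0,-0.041],[0,0,0,-0.041,0,-0.041],[0,0,0,0,0,0],[0,0,0,0,0,0]]'
python3 goto.py "(.54,.02,.26)"
```

```text
clock: 9.27
position: [0.5384, 0.0211, 0.2687]
ee_rot: [-0.697, 2.302, 0.268]
force: [0.9, 0.4, 0.6]
width: 0.198
gripper_force: 9.0
z [ 0.5726  0.3745 -0.7293] y [-0.5527  0.8334 -0.006 ] j [-1.3845 -0.4369  1.3137  2.3242  0.0302  0.2848  2.1804]
[0.54 0.02 0.26] units [ 0.0136 -0.0045  0.0172]
clock: 9.85
position: [0.4901, 0.0581, 0.3174]
ee_rot: [-1.275, 2.175, 0.434]
force: [0.3, 0.6, -1.2]
width: 0.193
gripper_force: 9.0
z [ 0.3132  0.539  -0.7819] y [-0.8709  0.4913 -0.0102] j [-1.3906 -0.4365  1.3143  2.1206 -0.2034  0.7703  2.7328]
[0.54 0.02 0.26] units [ 0.1073 -0.1539  0.1   ]
```

The local IK has driven j2, j3 and j7 to their limits. I'll fit a kinematic model to the poses logged so far and plan the posture properly.

```bash
cat > kin.py <<'E'
import numpy as np
from scipy.optimize import least_squares
from scipy.spatial.transform import Rotation as R
D=[([-1.38857879,.43522035,.02497536,1.57408478,-.01160262,1.13400907,-.07510783],[.17552606,.59931488,.22595141],[-.445993,-3.109689,.00247]),
([-.91099603,.1206058,.35955592,1.84009892,-.04603121,1.18944948,.74915884],[.4196,.2193,.2965],[-.446,-3.109,0]),
([-1.1696,-.0531,.0157,2.2733,.9211,.9627,-.3255],[.4194,.2179,.2959],[.21,2.399,-.09]),
([-1.2908,.4446,-.002,2.3373,1.3098,.8187,-1.0585],[.4159,.3121,.1136],[.207,2.348,-.097]),
([-1.1612,.6288,.0561,2.3158,1.6353,.7215,-1.2866],[.4863,.3006,.0432],[.209,2.347,-.094]),
([-1.1586,.634,.0566,2.315,1.643,.7206,-1.2924],[.4875,.3003,.0411],[.208,2.347,-.094]),
([-1.1764,.2729,.0713,2.2093,1.1674,.812,-.63],[.4876,.3018,.2106],[.21,2.346,-.091]),
([-.3967,-.2418,-.2082,2.5696,1.0714,.1593,.2627],[.4034,.148,.2497],[-.384,2.363,.168]),
([-1.1862,-.4234,.9298,2.4704,.2779,.2287,1.7317],[.4667,.0796,.2636],[-.695,2.308,.272]),
([-1.3845,-.4369,1.3137,2.3242,.0302,.2848,2.1804],[.5384,.0211,.2687],[-.697,2.302,.268]),
([-1.3906,-.4365,1.3143,2.1206,-.2034,.7703,2.7328],[.4901,.0581,.3174],[-1.275,2.175,.434])]
lo=np.array([-2.62,-.44,-1.27,.08,-1.32,.12,-2.74]);hi=np.array([2.62,2.09,1.32,2.57,4.46,2,2.74])
def fk(q,p,full=False):
    T=np.array(p[0:3],float);M=R.from_euler('z',p[18]);pts=[T]
    off=[p[3:6],p[6:9],p[9:12],p[12:15]]
    ax='zyzyzyz'
    k=0
    for i,a in enumerate(ax):
        M=M*R.from_euler(a,-q[i] if a=='z' else q[i])
        if i in(1,3,5): T=T+M.apply(off[k]);k+=1;pts.append(T)   # after j2,j4,j6 pitch
    T=T+M.apply(p[12:15]); M=M*R.from_rotvec(p[15:18])
    return (T,M,pts) if full else (T,M)
def res(p):
    r=[]
    for q,x,rv in D:
        T,M=fk(q,p); r+=list((T-x)*10); r+=list((R.from_rotvec(rv).inv()*M).as_rotvec())
    return np.array(r)
def fit():
    best=None
    for a in np.arange(0,6.3,.785):
        p0=np.array([0,0,.35,0,0,.4,0,0,.4,0,0,.1,0,0,.15,0,0,a,0])
        s=least_squares(res,p0,loss='soft_l1',f_scale=.02)
        if best is None or s.cost<best.cost: best=s
    return best
if __name__=="__main__":
    np.set_printoptions(precision=4,suppress=True)
    s=fit();print(s.cost,s.x);print(res(s.x).reshape(-1,6));np.save("p.npy",s.x)
E
python3 kin.py
```

```text
1.6341967063353559e-06 [-0.      0.      0.2721 -0.     -0.0364  0.5577  0.0001 -0.0165  0.4278
  0.     -0.0004 -0.0729  0.     -0.      0.4432  0.      0.      1.5708
 -0.    ]
[[-0.      0.0001 -0.0001  0.     -0.      0.    ]
 [ 0.     -0.0006  0.0004  0.0001 -0.0001  0.    ]
 [ 0.0001  0.     -0.0002 -0.0002 -0.0002  0.    ]
 [ 0.0002 -0.0001  0.0006  0.0002  0.0002  0.0001]
 [-0.0002 -0.0002 -0.0003 -0.0002 -0.0001  0.    ]
 [-0.0001  0.0006 -0.0003  0.0001  0.0001 -0.0003]
 [ 0.0001 -0.0003 -0.0001 -0.0004  0.     -0.0002]
 [ 0.0001  0.0003 -0.0003 -0.0003  0.      0.0001]
 [-0.0004  0.      0.0002  0.0002  0.0002  0.0004]
 [-0.0002  0.0002  0.      0.0003 -0.      0.0001]
 [ 0.0003 -0.      0.      0.0001  0.0001 -0.0004]]
```

```bash
cat > ik.py <<'E'
from kin import *
np.set_printoptions(precision=2,suppress=True)
p=np.load("p.npy")
def target(x,y,z,b,s=1,yaw=0):
    zz=np.array([0,np.sin(b),-np.cos(b)]);yy=np.array([-s,0,0.]);return np.array([x,y,z]),R.from_euler('z',yaw)*R.from_matrix(np.c_[np.cross(yy,zz),yy,zz])
def solve(x,M,n=150,seed=0):
    g=np.random.default_rng(seed);out=[]
    for _ in range(n):
        f=lambda q:np.r_[(fk(q,p)[0]-x)*5,(M.inv()*fk(q,p)[1]).as_rotvec()]
        s=least_squares(f,g.uniform(lo,hi),bounds=(lo,hi),max_nfev=60)
        if s.cost<1e-7: out.append((np.min(np.minimum(s.x-lo,hi-s.x)),s.x))
    out.sort(key=lambda t:-t[0]);return out
if __name__=="__main__":
    for z in(.06,.2):
        for b in(20,35):
            o=solve(*target(.512,.1,z,np.radians(b)),n=60);print(z,b,len(o))
            for m,q in o[:4]:print("  %.2f"%m,q,"elbow",fk(q,p,1)[2][1])
E
time python3 ik.py
```

```text
0.06 20 28
  0.37 [-0.48  0.56  0.59  2.07 -0.93  0.85 -2.37] elbow [0.28 0.1  0.74]
  0.35 [-0.53  0.59  0.67  2.08 -0.97  0.89 -2.33] elbow [0.28 0.12 0.74]
  0.16 [ 0.7   0.8  -1.11  1.98  0.55  0.72  2.5 ] elbow [ 0.28 -0.28  0.66]
  0.15 [-0.2   0.51  0.2   2.05 -0.72  0.72 -2.59] elbow [0.27 0.02 0.76]
0.06 35 25
  0.43 [ 0.11  0.59  0.    2.03 -0.89  0.82 -2.3 ] elbow [ 0.3  -0.07  0.74]
  0.33 [-0.03  0.6   0.2   2.05 -0.99  0.9  -2.21] elbow [ 0.31 -0.03  0.73]
  0.30 [ 0.29  0.6  -0.24  2.02 -0.75  0.74 -2.44] elbow [ 0.29 -0.12  0.73]
  0.30 [ 0.29  0.6  -0.24  2.02 -0.74  0.74 -2.44] elbow [ 0.29 -0.13  0.73]
0.2 20 25
  0.09 [-0.89  0.54  1.23  1.97 -0.89  1.28 -2.41] elbow [0.21 0.2  0.75]
  0.07 [-0.6   0.35  0.72  1.95 -0.67  1.07 -2.67] elbow [0.18 0.08 0.8 ]
  0.06 [-0.6   0.35  0.71  1.95 -0.67  1.07 -2.68] elbow [0.18 0.08 0.8 ]
  0.06 [-0.59  0.35  0.71  1.95 -0.67  1.07 -2.68] elbow [0.18 0.08 0.8 ]
0.2 35 5
  0.32 [-0.26  0.4   0.5   1.96 -0.87  1.17 -2.42] elbow [0.22 0.02 0.79]
  0.07 [ 0.29  0.39 -0.23  1.92 -0.64  1.   -2.67] elbow [ 0.19 -0.1   0.79]
  0.06 [ 0.3   0.39 -0.24  1.92 -0.63  1.   -2.68] elbow [ 0.19 -0.1   0.79]
  0.05 [ 0.31  0.39 -0.26  1.91 -0.62  0.99 -2.69] elbow [ 0.19 -0.1   0.79]
real	0m36.567s
user	0m30.845s
sys	0m0.180s
```

```bash
for k in 1 2; do python3 -m creep '[[0,0,0,0,0,0.0585],[0,0,0,0,0,0.0585],[0,0,0,0,0,0.0585],[0,0,0,0,0,0.0585],[0,0,0,0,0,0.0585],[0,0,0,0,0,0.0585],[0,0,0,0,0,0.0585],[0,0,0,0,0,0.0585],[0,0,0,0,0,0.0585],[0,0,0,0,0,0.0585],[0,0,0,0,0,0.0585],[0,0,0,0,0,0.0585],[0,0,0,0,0,0.0585],[0,0,0,0,0,0.0585],[0,0,0,0,0,0.0585],[0,0,0,0,0,0.0585],[0,0,0,0,0,0.0585],[0,0,0,0,0,0.0585],[0,0,0,0,0,0.0585],[0,0,0,0,0,0.0585]]'; done
python3 goto.py
```

```text
clock: 11.52
position: [0.489, 0.0571, 0.3159]
ee_rot: [-1.842, -2.19, -0.986]
force: [-0.1, -0.1, 0.8]
width: 0.194
gripper_force: 9.0
clock: 13.18
position: [0.489, 0.0571, 0.3159]
ee_rot: [-2.321, 0.857, -0.148]
force: [0.6, 0.1, -0.5]
width: 0.194
gripper_force: 9.0
z [ 0.3126  0.5395 -0.7818] y [-0.5422 -0.5745 -0.6132] j [-1.3881 -0.4354  1.3172  2.1239 -0.208   0.7695 -2.1689]
```

```bash
cat > tw.py <<'E'
# usage: tw.py x y z beta_deg N [yaw_deg]: constant body twist rows to reach the nest-type pose
from ik import *
import sys
from cell import arm
from scipy.linalg import logm,expm
np.set_printoptions(precision=4,suppress=True)
x,y,z,b,n=[float(a) for a in sys.argv[1:6]];yaw=np.radians(float(sys.argv[6])) if len(sys.argv)>6 else 0
o=arm.observe();M0=R.from_rotvec(o["ee_rot"]);X,M=target(x,y,z,np.radians(b),yaw=yaw)
A=np.eye(4);A[:3,:3]=M0.as_matrix();A[:3,3]=o["position"];B=np.eye(4);B[:3,:3]=M.as_matrix();B[:3,3]=X
w=(M0.inv()*M).as_rotvec();n=int(n)
L=np.real(logm(np.linalg.inv(A)@B))/n
S=expm(L)  # per-row
print("ang",np.degrees(np.linalg.norm(w)),"row",S[:3,3]/.4,np.degrees(w/n)/120, "mm",np.linalg.norm(S[:3,3])*1e3)
P=A.copy()
for k in range(n):
    P=P@S
    if k%max(1,n//4)==0: print(P[:3,3])
E
python3 tw.py .512 .14 .2 35 12
```

```text
ang 57.95921737681065 row [-0.0012 -0.0003  0.0301] [-0.0115 -0.0063  0.038 ] mm 12.067046146649327
[0.4924 0.064  0.3066]
[0.5012 0.0844 0.278 ]
[0.5074 0.1049 0.2488]
[0.511  0.1257 0.2194]
```

```bash
python3 -m creep '[[-0.001,0,0.03,-0.0115,-0.006,0.038],[-0.001,0,0.03,-0.0115,-0.006,0.038],[-0.001,0,0.03,-0.0115,-0.006,0.038],[-0.001,0,0.03,-0.0115,-0.006,0.038],[-0.001,0,0.03,-0.0115,-0.006,0.038],[-0.001,0,0.03,-0.0115,-0.006,0.038],[-0.001,0,0.03,-0.0115,-0.006,0.038],[-0.001,0,0.03,-0.0115,-0.006,0.038],[-0.001,0,0.03,-0.0115,-0.006,0.038],[-0.001,0,0.03,-0.0115,-0.006,0.038],[-0.001,0,0.03,-0.0115,-0.006,0.038],[-0.001,0,0.03,-0.0115,-0.006,0.038],[0,0,0,0,0,0],[0,0,0,0,0,0]]'
python3 goto.py; python3 tw.py .512 .14 .2 35 5
```

```text
clock: 14.35
position: [0.435, 0.1364, 0.2538]
ee_rot: [-1.933, 1.832, 0.434]
force: [0.3, -1.1, -0.0]
width: 0.192
gripper_force: 9.0
z [ 0.0716  0.515  -0.8542] y [-0.9947 -0.0264 -0.0993] j [-1.0674  0.2085  1.2852  2.1519 -0.8368  1.1504 -2.4263]
ang 7.1588916285949855 row [ 0.0147 -0.0369  0.0252] [-0.0066 -0.0068  0.0073] mm 18.813316848398603
[0.4508 0.137  0.2437]
[0.4664 0.1376 0.2332]
[0.4818 0.1383 0.2224]
[0.497  0.1391 0.2114]
[0.512 0.14  0.2  ]
```

```bash
python3 -m creep '[[0.0147,-0.037,0.025,-0.0066,-0.0068,0.0073],[0.0147,-0.037,0.025,-0.0066,-0.0068,0.0073],[0.0147,-0.037,0.025,-0.0066,-0.0068,0.0073],[0.0147,-0.037,0.025,-0.0066,-0.0068,0.0073],[0.0147,-0.037,0.025,-0.0066,-0.0068,0.0073],[0,0,0,0,0,0],[0,0,0,0,0,0],[0,0,0,0,0,0]]'
python3 goto.py; python3 tw.py .512 .14 .2 35 5; python3 -c "
from h import *
save(cam('wrist'),'w5');save(cam('side'),'s5');save(cam('scene'),'sc5')"
```

```text
clock: 15.02
position: [0.5128, 0.1424, 0.2051]
ee_rot: [-1.873, 1.86, 0.59]
force: [-0.6, -1.0, -0.8]
width: 0.197
gripper_force: 9.0
z [ 0.0028  0.5788 -0.8154] y [-1.     -0.0047 -0.0067] j [-0.6945  0.5381  1.0539  1.9988 -1.0692  1.3768 -2.2721]
ang 0.5954318144976644 row [0.0025 0.0004 0.0014] [-0.0003  0.0006  0.0007] mm 1.1432827528683729
[0.5126 0.1419 0.2041]
[0.5125 0.1415 0.2031]
[0.5123 0.141  0.202 ]
[0.5122 0.1405 0.201 ]
[0.512 0.14  0.2  ]
```

View pics/w5.png

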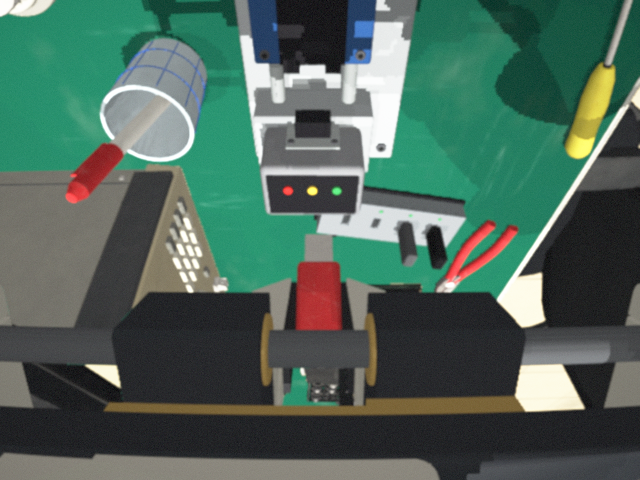

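The view shows the nest and carriage at the top, centred near u≈312, with the head LEDs at (288/312/337,190). The stick sits straight in the fingers with its plug at (318,248). I'll back up so the whole nest is in view.

```bash
python3 -m creep '[[0.04,0,-0.039,0,0,0],[0.04,0,-0.039,0,0,0],[0.04,0,-0.039,0,0,0],[0,0,0,0,0,0],[0,0,0,0,0,0],[0,0,0,0,0,0]]'
python3 goto.py;python3 - <<'E'
from h import *
c=cam("wrist");save(c,"w6")
x=cv2.resize(c["f"][0:255,180:460],(659,600),interpolation=cv2.INTER_CUBIC)[:,:,::-1]
cv2.imwrite("pics/m6.png",x)
w=load("w5")
for u,z in[((264,55),.05),((358,55),.05),((288,190),.09),((312,190),.09),((337,190),.09),((393,157),.014)]:print(u,onz(w,u,z))
E
```

```text
clock: 15.67
position: [0.5137, 0.0772, 0.2145]
ee_rot: [-1.873, 1.86, 0.593]
force: [0.6, 0.4, -0.2]
width: 0.192
gripper_force: 9.0
z [ 0.0016  0.5799 -0.8147] y [-1.     -0.0053 -0.0057] j [-0.5626  0.5507  1.0585  1.9555 -1.0127  1.4527 -2.202 ]
(264, 55) [0.54612127 0.11801816 0.05      ]
(358, 55) [0.48892248 0.11764012 0.05      ]
(288, 190) [0.53313827 0.1941911  0.09      ]
(312, 190) [0.51674994 0.19403681 0.09      ]
(337, 190) [0.49969961 0.19385277 0.09      ]
(393, 157) [0.44799052 0.22936871 0.014     ]
```

View pics/m6.png

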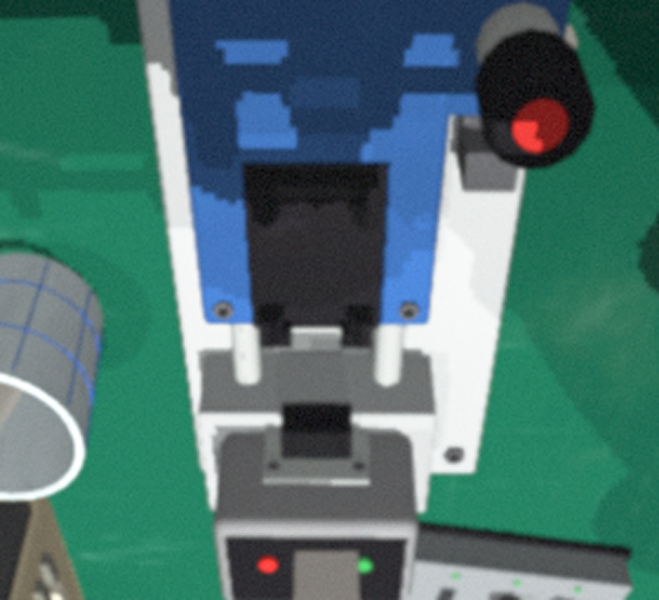

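The crop shows the nest block in black at (245–388,165–345) in crop pixels, its front plug gap at 290–343, and the socket mouth centred near (316,430). The knob cap is at (540,125).

Run:
```python
from h import *
np.set_printoptions(precision=4,suppress=True)
c=load("w6")
def g(n,U,V,z):print(n,onz(c,(180+U/2.353,V/2.353),z))
g("gap",316.5,335,.056);g("gapL",290,335,.056);g("gapR",343,335,.056)
g("socket top",316.5,405,.062);g("socketL",283,430,.0575);g("socketR",350,430,.0575)
g("scr",222,310,.05);g("scr",408,310,.05)
g("rearL",245,165,.062);g("rearR",388,165,.062);g("front",316,345,.052);g("bluefront",316,322,.05)
g("cap",540,125,.091);g("corner",475,472,.014)
b=load("si");a=load("sc")
f=c["f"].astype(int);m=((f[...,0]>110)&(f[...,1]<80)&(f[...,2]<80))
m[75:]=0;m[:,:390]=0;ys,xs=np.nonzero(m);u=(xs.mean(),ys.mean());print(u,onz(c,u,.091))
print("knob tri",tri([a,b,c],[(347,278.5),(368.5,248),u]))
# stick in the hand: plug tip/edges in tool terms, from red mask
m=((f[...,0]>90)&(f[...,1]<60)&(f[...,2]<60));m[:230]=0;m[345:]=0;m[:,:270]=0;m[:,370:]=0
ys,xs=np.nonzero(m);print("stick",xs.min(),xs.max(),ys.min(),[ (v,xs[ys==v].min(),xs[ys==v].max()) for v in range(ys.min(),ys.max(),12)])
```

```text
gap [0.5163 0.1231 0.056 ]
gapL [0.5246 0.1231 0.056 ]
gapR [0.5079 0.123  0.056 ]
socket top [0.5162 0.1473 0.062 ]
socketL [0.5278 0.1632 0.0575]
socketR [0.5048 0.163  0.0575]
scr [0.546  0.1182 0.05  ]
scr [0.4876 0.1177 0.05  ]
rearL [0.535  0.0616 0.062 ]
rearR [0.4973 0.0613 0.062 ]
front [0.5165 0.1304 0.052 ]
bluefront [0.5165 0.1227 0.05  ]
cap [0.4657 0.0344 0.091 ]
corner [0.4494 0.2296 0.014 ]
(np.float64(408.39257294429706), np.float64(53.49602122015915)) [0.4663 0.0346 0.091 ]
knob tri [0.4662 0.033  0.0914]Traceback (most recent call last):
  File "<stdin>", line 16, in <module>
    return umr_minimum(a, axis, None, out, keepdims, initial, where)
ValueError: zero-size array to reduction operation minimum which has no identity
```

Run:
```python
from h import *
np.set_printoptions(precision=1,suppress=True)
c=load("w5");i=arm.get_image("wrist");m=np.array(i["mount"])
s=.7071;dn=np.array([s,0,s]);hx=np.array([-s,0,s]);ey=np.array([0,1.,0])
def pix(P):
    q=(P-m[:3,3])@m[:3,:3];return cv2.projectPoints(q.reshape(1,3),np.zeros(3),np.zeros(3),c["K"],c["d"])[0].ravel()
for st,off in[(.0031,-.002),(.0031,0),(.0051,-.002),(.0031,-.004)]:
    c0=st*dn+off*hx
    print(st,off,"body front near/far",pix(c0+.014*dn-.0055*hx),pix(c0+.014*dn+.0055*hx),"plug tip near/far",pix(c0+.028*dn-.0025*hx),pix(c0+.028*dn+.0025*hx),"tail near",pix(c0-.028*dn-.0055*hx))
f=c["f"];print([(v,f[v,318].tolist()) for v in range(226,300,3)])
```

```text
0.0031 -0.002 body front near/far [316.6 255.3] [316.7 266.3] plug tip near/far [316.7 229.7] [316.7 235.2] tail near [316.6 356.9]
0.0031 0 body front near/far [316.6 257.4] [316.7 268.2] plug tip near/far [316.7 232. ] [316.7 237.4] tail near [316.6 358. ]
0.0051 -0.002 body front near/far [316.6 251. ] [316.7 262.2] plug tip near/far [316.7 225.8] [316.7 231.4] tail near [316.6 351.5]
0.0031 -0.004 body front near/far [316.6 253.2] [316.7 264.4] plug tip near/far [316.6 227.4] [316.7 233.1] tail near [316.6 355.6]
[(226, [173, 180, 182]), (229, [206, 214, 214]), (232, [171, 200, 192]), (235, [140, 146, 136]), (238, [150, 147, 142]), (241, [149, 144, 138]), (244, [147, 142, 138]), (247, [147, 142, 136]), (250, [146, 144, 136]), (253, [146, 142, 137]), (256, [149, 146, 140]), (259, [149, 145, 140]), (262, [145, 75, 74]), (265, [161, 42, 47]), (268, [159, 35, 40]), (271, [161, 42, 43]), (274, [164, 43, 47]), (277, [162, 43, 45]), (280, [165, 46, 48]), (283, [167, 48, 51]), (286, [165, 44, 45]), (289, [167, 47, 50]), (292, [173, 51, 50]), (295, [182, 54, 53]), (298, [182, 56, 57])]
```

The stick hangs plug-down in this half-turn, so the tool needs a half roll about its own axis. That makes the plug point at the socket with the camera on top, and it brings j7 back to mid-range.

```bash
sed -i 's/yaw=yaw)/yaw=yaw,s=-1)/' tw.py; python3 -m creep '[[0,0,0,0,0,-0.0585],[0,0,0,0,0,-0.0585],[0,0,0,0,0,-0.0585],[0,0,0,0,0,-0.0585],[0,0,0,0,0,-0.0585],[0,0,0,0,0,-0.0585],[0,0,0,0,0,-0.0585],[0,0,0,0,0,-0.0585],[0,0,0,0,0,-0.0585],[0,0,0,0,0,-0.0585],[0,0,0,0,0,-0.0585],[0,0,0,0,0,-0.0585],[0,0,0,0,0,-0.0585],[0,0,0,0,0,-0.0585],[0,0,0,0,0,-0.0585],[0,0,0,0,0,-0.0585],[0,0,0,0,0,-0.0585],[0,0,0,0,0,-0.0585],[0,0,0,0,0,-0.0585],[0,0,0,0,0,-0.0585]]'; python3 -m creep '[[0,0,0,0,0,-0.0585],[0,0,0,0,0,-0.0585],[0,0,0,0,0,-0.0585],[0,0,0,0,0,-0.0585],[0,0,0,0,0,-0.0585],[0,0,0,0,0,0],[0,0,0,0,0,0]]'
python3 goto.py;python3 tw.py .517 .101 .1 32 4
```

```text
clock: 17.43
position: [0.5136, 0.0777, 0.214]
ee_rot: [-2.31, -1.107, -0.354]
force: [-0.3, -0.5, 0.3]
width: 0.196
gripper_force: 9.0
clock: 18.02
position: [0.5138, 0.0772, 0.2141]
ee_rot: [-1.928, -1.789, -0.572]
force: [-0.7, -0.0, -0.1]
width: 0.195
gripper_force: 9.0
z [ 0.0007  0.5797 -0.8149] y [ 0.9972 -0.0611 -0.0426] j [-0.1838  0.3887  0.4592  1.9288 -0.8327  1.2071  0.6352]
ang 5.475972718125211 row [-0.0276  0.0033  0.0674] [-0.0002 -0.0071 -0.0089] mm 29.157390362355947
[0.5143 0.0838 0.1857]
[0.515  0.09   0.1572]
[0.5159 0.0957 0.1286]
[0.517 0.101 0.1  ]
```

```bash
python3 -m creep '[[-0.0276,0.0033,0.0674,0,-0.007,-0.009],[-0.0276,0.0033,0.0674,0,-0.007,-0.009],[-0.0276,0.0033,0.0674,0,-0.007,-0.009],[-0.0276,0.0033,0.0674,0,-0.007,-0.009],[0,0,0,0,0,0],[0,0,0,0,0,0],[0,0,0,0,0,0]]'
python3 goto.py;python3 tw.py .517 .1028 .075 32 2
python3 - <<'E'
from h import *
c=cam("wrist");save(c,"w7");f=c["f"].astype(int)
hsv=cv2.cvtColor(c["f"],cv2.COLOR_RGB2HSV)
def cls(p,h):
    if h[2]<45:return 'k'
    if h[1]<70:return 'w' if h[2]>150 else 'g'
    a=h[0]
    return 'R' if a<10 or a>170 else 'B' if 100<=a<130 else 'G' if 40<a<95 else 'y'
for v in range(150,480,10):
    s=''.join(cls(f[v,u],hsv[v,u]) for u in range(200,440,2));print(v,s)
E
```

```text
clock: 18.6
position: [0.5179, 0.1, 0.1011]
ee_rot: [-1.903, -1.906, -0.548]
force: [0.4, -0.1, 0.5]
width: 0.193
gripper_force: 9.0
z [ 0.0002  0.5308 -0.8475] y [1.     0.0013 0.001 ] j [-0.1978  0.529   0.3854  2.0241 -0.9483  0.9849  0.8438]
ang 0.11137790610651341 row [-0.0144 -0.0012  0.0295] [ 0.     -0.0003  0.0004] mm 13.121181418520035
[0.5175 0.1014 0.088 ]
[0.517  0.1028 0.075 ]
150 GGGGGGGGGGGGwwwwgggggwwwwwwwwwwwwwwwwwwwwwwwwwwwwwwwwwwwwwwwwwwwwwwwwwwwwwwwwwwwwwwwwwwwwwwwwwwGGGGGGGGGGGGGGGGGGGGGGGGG
160 GGGGGGGGGGGwwwwwwwwwwwwwwwgggggggggggggggggggggggggggggggggggggggggggggggggggggggggggggggggggwwwGGGGGGGGGGGGGGGGGGGGGGGG
170 GGGGGGGGGGGwwwwwwwwwwwwwwwwwgggggggggggggggggggggggggggggggggggggggggggggggggggggggggggggggwwwwwGGGGGGGGGGGGGGGGGGGGGGGG
180 GGGGGGGGGGwwwwwwwwwwwwwwwwwwwgggggggggggggggggggggggggggggggggggggggggggggggggggggggggggggwwwwwwGGGGGGGGGGGGGGGGGGGGGGGG
190 GGGGGGGGGGwwwwwwwwwwwwwwwwwwwwwwwggggggggggggggggggggggggggggggggggggggggggggggggggggggwwwwwwwwwwGGGGGGGGGGGGGGGGGGGGGGG
200 GGGGGGGGGGwwwwwwwwwwwwwwwwwwwwwwwwwwwwwwwwwwwwwwggggggggggggggggggggggwwwwwww
[... 2718 characters left out ...]
ggggggggggggggggggggggggggggggggggggggggggggggggggggggggggggggggggggggggggg
430 gggggggggggggggggggggggggggggggggggggggggggkgggggggggggggggggggggggggggggggggggggggggggggggggggggggggggggggggggggggggggg
440 gggggggggggggggggggggggggggggggggggggggggggggggggggggggggggggggggggggggggggggggggggggggggggggggggggggggggggggggggggggggg
450 gggggggggggggggggggggggggggggggggggggggggggggggggggggggggggggggggggggggggggggggggggggggggggggggggggggggggggggggggggggggg
460 wwwwwwwwwwwwwwwwwwwwwwwwwwwwwwwwwwwwwwwwwwwwwwwwwwwwwwwwwwwwwwwwwwwwwwwwwwwwwwwwwwwwwwwwwwwwwwwwwwwwwwwwwwwwwwwwgggggggg
470 wwwwwwwwwwwwwwwwwwwwwwwwwwwwwwwwwwwwwwwwwwwwwwwwwwwwwwwwwwwwwwwwwwwwwwwwwwwwwwwwwwwwwwwwwwwwwwwwwwwwwwwwwwwwwwwwwwwwwwgg
```

```bash
python3 -m creep '[[-0.0098,0,0.0197,0,0,0],[-0.0098,0,0.0197,0,0,0],[-0.0098,0,0.0197,0,0,0],[-0.0098,-0.001,0.0197,0,0,0],[0,0,0,0,0,0],[0,0,0,0,0,0],[0,0,0,0,0,0]]'
python3 goto.py "(.5175,.1034,.0608)"
```

```text
clock: 19.23
position: [0.5169, 0.1038, 0.0648]
ee_rot: [-1.901, -1.908, -0.547]
force: [-0.6, 0.7, -0.6]
width: 0.196
gripper_force: 9.0
z [-0.0011  0.5307 -0.8475] y [1.     0.0036 0.0009] j [-0.1794  0.5872  0.3531  2.0461 -1.0078  0.9332  0.9193]
[0.5175 0.1034 0.0608] units [-0.0062  0.0016  0.008 ]
```

No contact yet. I'll go down the last 4 mm slowly.

```bash
python3 -m creep '[[-0.003,0.0015,0.004,0,0,0],[-0.002,0,0.003,0,0,0],[0,0,0,0,0,0],[0,0,0,0,0,0]]';python3 -m creep '[[-0.0013,0,0.0021,0,0,0],[0,0,0,0,0,0],[0,0,0,0,0,0]]'
python3 goto.py "(.5175,.1034,.0608)"
```

```text
clock: 19.57
position: [0.5177, 0.1035, 0.0616]
ee_rot: [-1.901, -1.909, -0.548]
force: [0.5, -0.2, 0.2]
width: 0.192
gripper_force: 9.0
clock: 19.82
position: [0.5178, 0.1034, 0.0605]
ee_rot: [-1.901, -1.909, -0.548]
force: [0.6, -1.3, 0.5]
width: 0.194
gripper_force: 9.0
z [-0.0003  0.5304 -0.8477] y [1.     0.0034 0.0018] j [-0.1763  0.595   0.3498  2.0464 -1.0148  0.9279  0.9286]
[0.5175 0.1034 0.0608] units [ 0.0003 -0.0007 -0.0006]
```

```bash
python3 -m creep '[[-0.0015,0,0.0024,0,0,0],[0,0,0,0,0,0],[0,0,0,0,0,0],[0,0,0,0,0,0]]';python3 -m creep '[[-0.0015,0,0.0024,0,0,0],[0,0,0,0,0,0],[0,0,0,0,0,0]]'
python3 goto.py
```

```text
clock: 20.15
position: [0.5178, 0.1035, 0.0595]
ee_rot: [-1.901, -1.909, -0.548]
force: [0.7, -3.1, 3.1]
width: 0.196
gripper_force: 9.0
clock: 20.4
position: [0.5178, 0.1034, 0.0582]
ee_rot: [-1.901, -1.909, -0.548]
force: [0.6, -3.4, 3.5]
width: 0.195
gripper_force: 9.0
z [-0.0003  0.5305 -0.8477] y [1.     0.0034 0.0018] j [-0.1747  0.599   0.3477  2.0473 -1.0187  0.9249  0.9336]
```

Light floor contact at 3.5 N. Releasing with a small opening.

```bash
python3 -m creep '[[0,0,0,0,0,0],[0,0,0,0,0,0],[0,0,0,0,0,0],[0,0,0,0,0,0]]' 0.42; python3 -m creep '[[0,0,-0.006,0,0,0],[0,0,-0.01,0,0,0],[0,0,-0.015,0,0,0],[0,0,-0.03,0,0,0],[0,0,-0.05,0,0,0],[0,0,-0.05,0,0,0],[0,0,-0.05,0,0,0],[0,0,0,0,0,0],[0,0,0,0,0,0]]'
python3 goto.py
python3 - <<'E'
from h import *
c=cam("wrist");save(c,"w8");f=c["f"].astype(int)
hsv=cv2.cvtColor(c["f"],cv2.COLOR_RGB2HSV)
def cls(p,h):
    if h[2]<45:return 'k'
    if h[1]<70:return 'w' if h[2]>150 else 'g'
    a=h[0]
    return 'R' if a<10 or a>170 else 'B' if 100<=a<130 else 'G' if 40<a<95 else 'y'
for v in range(180,340,5):
    print(v,''.join(cls(f[v,u],hsv[v,u]) for u in range(240,400,2)))
E
```

```text
clock: 20.73
position: [0.5174, 0.104, 0.0581]
ee_rot: [-1.9, -1.909, -0.547]
force: [0.7, -0.2, -0.8]
width: 0.291
gripper_force: 0.0
clock: 21.48
position: [0.5186, 0.0576, 0.1312]
ee_rot: [-1.903, -1.91, -0.55]
force: [-0.1, 0.4, -0.6]
width: 0.289
gripper_force: 0.0
z [ 0.0026  0.5301 -0.8479] y [1.     0.0021 0.0044] j [-0.1489  0.4961  0.4269  1.9826 -0.8757  1.0696  0.8338]
180 wwwwwwwwwwwwwgggggwwwwwwgggggggggggggggggggggggggggggwwwwwwwggggggwwwwwwGGGGGGGG
185 wwwwwwwwwwwwwwwwwwwwwwwwgwwwwwwwwggggggggwwwwwwwwwwwwwwwwwwwwwwwwwwwwwwwGGGGGGGG
190 wwwwwwwwwwwwwwwwwwwwwwwwgwwwwwwwwwwwwwwwwwwwwwwwwwwwwwwwwwwwwwwwwwwwwwwwGGGGGGGG
195 wwwwwwwwwwwwwwwwwwwwwwwwgwwwwwwwwwwwwwwwwwwwwwwwwwwwwwwwwwwwwwwwwwwwwwwwGGGGGGGG
200 wwwwwwwwwwwwwwwwwwwwwwwwgwwwwwwwwwwwwwwwwwwwwwwwwwwwwwwwwwwwwwwwwwwwwwwwgGGGGGGG
205 wwwwwwwwwwwwwwwwwwwwwwwwgwwwwwwwwwwwwwwwwwwwwwwwwwwwwwwwwwwwwwwwwwwwwwwwwGGGGGGG
210 wwwwwwwwwwwwwwwwwwwwwwwwggggggggwwwwwwwwwwwwwggggggggwwwwwwwwwwwwwwwwwwwwGGGGGGG
215 wwwwwwwwwwwwwwwwwBwwwwwggggkkkggRwwwwwwwwwwwwRkkkkggggwwwwwBwwwwwwwwwwwwwGGGGGGG
220 wwwwwwwwwwwBBBBBwBBBBBBggggkkkgR
[... 1303 characters left out ...]
gwwwwwwwwwwwwwkggggg
300 ggggkgwwwwwwwwwwwwgkgkkkgkkkkkkggkkgggkgggkgggkgkkkkkggBkkkggwwwwwwwwwwwwgkkgggg
305 ggkkkgwwwwwwwwwwwggkkkkBBBBBBBBBBBBBBBBBBBBBBBBBBBBBBBBBBkkkggwwwwwwwwwwwgkkkggg
310 ggkkkgwwwwwwwwwwwgkkkkkBBBBBBBBBBBBBBBBBBBBBBBBBBBBBBBBBkkkkggwwwwwwwwwwwgkkkkgg
315 kyyyyywwwwwwwwwwgkkkkkkBBBBBBBBBBBBBBBBBBBBBBBBBBBBBBBBBkkkkkkgwwwwwwwwwwyyyyykg
320 kyyyyyyggggggggggkkkkkkBBBBBBBBBBBBBBBBBBBBBBBBBBBBBBBBBkkkkkkggwwwwwgggyyyyyyyg
325 yyyyyyygggggggggkkkkkkkBBBBBBBBBBBBBBBBBBBBBBBBBBBBBBBBBkkkkkkkgwwwwwgggyyyyyyyk
330 yyyyygggggggggggggggggggggggggggggggBBBBBBBBBBBBBBBBBBBBggggggggggggggggggyyyyyy
335 yyyygggggggggggggggggggggggggggggggggggggggggggggggggggggggggggggggggggggggyyyyy
```

Run:
```python
from h import *
np.set_printoptions(precision=4,suppress=True)
c=load("w8");f=c["f"].astype(float);r=f[...,0]-(f[...,1]+f[...,2])/2
for v in(222,235,250,265,278):
    row=r[v,285:350];t=row.max()/2;i=np.nonzero(row>t)[0];a=i[0]-(row[i[0]]-t)/(row[i[0]]-row[i[0]-1]);b=i[-1]+(row[i[-1]]-t)/(row[i[-1]]-row[i[-1]+1])
    print(v,285+a,285+b,"world",onz(c,(285+a,v),.063),onz(c,(285+b,v),.063))
col=r[200:300,318];i=np.nonzero(col>col.max()/2)[0];print(200+i[0],200+i[-1],onz(c,(318,200+i[0]-.5),.063),onz(c,(318,200+i[-1]+.5),.063))
```

```text
222 301.486301369863 331.410447761194 world [0.5077 0.115  0.063 ] [0.5259 0.1151 0.063 ]
235 301.5646258503401 331.6641221374046 world [0.5078 0.1068 0.063 ] [0.526  0.1069 0.063 ]
250 301.38926174496646 331.7795275590551 world [0.5078 0.0975 0.063 ] [0.526  0.0975 0.063 ]
265 301.1736111111111 331.85496183206106 world [0.5078 0.0883 0.063 ] [0.526  0.0884 0.063 ]
278 301.17625899280574 331.87867647058823 world [0.5079 0.0805 0.063 ] [0.526  0.0806 0.063 ]
217 283 [0.5177 0.1186 0.063 ] [0.5178 0.0773 0.063 ]
```

The stick is seated flat: the measured width is a constant 18.2 mm and the front of the body is 14 mm ahead of the nest point. Next is the knob. I'll raise and turn the tool vertical with the closing axis along y.

```bash
python3 -m creep '[[0.033,0,-0.053,0,0,0],[0.033,0,-0.053,0,0,0],[0,0,0,0,0,0],[0,0,0,0,0,0]]' -0.3; python3 tw.py .4663 .0335 .2 0 15 90
```

```text
clock: 21.87
position: [0.5178, 0.0593, 0.1802]
ee_rot: [-1.9, -1.91, -0.549]
force: [-0.5, -0.3, -0.6]
width: 0.532
gripper_force: 0.0
ang 94.07608109148039 row [ 0.004  -0.0097 -0.0031] [ 0.014  -0.0139 -0.0484] mm 4.358461161114771
[0.514  0.0599 0.1821]
[0.5019 0.0599 0.187 ]
[0.4899 0.0565 0.191 ]
[0.4792 0.05   0.1944]
[0.4705 0.0408 0.1977]
```

```bash
python3 -m creep '[[0.004,-0.0097,-0.003,0.014,-0.014,-0.0484],[0.004,-0.0097,-0.003,0.014,-0.014,-0.0484],[0.004,-0.0097,-0.003,0.014,-0.014,-0.0484],[0.004,-0.0097,-0.003,0.014,-0.014,-0.0484],[0.004,-0.0097,-0.003,0.014,-0.014,-0.0484],[0.004,-0.0097,-0.003,0.014,-0.014,-0.0484],[0.004,-0.0097,-0.003,0.014,-0.014,-0.0484],[0.004,-0.0097,-0.003,0.014,-0.014,-0.0484],[0.004,-0.0097,-0.003,0.014,-0.014,-0.0484],[0.004,-0.0097,-0.003,0.014,-0.014,-0.0484],[0.004,-0.0097,-0.003,0.014,-0.014,-0.0484],[0.004,-0.0097,-0.003,0.014,-0.014,-0.0484],[0.004,-0.0097,-0.003,0.014,-0.014,-0.0484],[0.004,-0.0097,-0.003,0.014,-0.014,-0.0484],[0.004,-0.0097,-0.003,0.014,-0.014,-0.0484],[0,0,0,0,0,0],[0,0,0,0,0,0]]'; python3 goto.py;python3 tw.py .4663 .0335 .12 0 3 90
python3 - <<'E'
from h import *
c=cam("wrist");save(c,"w9");f=c["f"].astype(int)
m=((f[...,0]>110)&(f[...,1]<80)&(f[...,2]<80)).astype(np.uint8)
n,l,s,ce=cv2.connectedComponentsWithStats(m)
for k in range(1,n):
    if s[k,4]>40:print(s[k],ce[k],onz(c,ce[k],.091))
E
```

```text
clock: 23.28
position: [0.4648, 0.0338, 0.1983]
ee_rot: [-0.004, -3.139, 0.002]
force: [-0.2, 0.3, 0.7]
width: 0.651
gripper_force: 0.0
z [-0.0023 -0.0015 -1.    ] y [ 0.0024  1.     -0.0015] j [-0.4155  0.2049  0.27    1.9992 -0.0655  0.9483  1.4559]
ang 0.2066504743047536 row [-0.0013 -0.0002  0.0653] [-0.0002 -0.0004 -0.0004] mm 26.108784185955994
[0.4653 0.0337 0.1722]
[0.4658 0.0336 0.1461]
[0.4663 0.0335 0.12  ]
[310 227  19  19 290] [318.84137931 236.        ] [0.46648529 0.03434046 0.091     ]
[375 275  56  26 591] [395.52115059 282.53468697] [0.49983771 0.08702482 0.091     ]
```

```bash
python3 -m creep '[[-0.0045,0,0.07,0,0,0],[0,0,0.07,0,0,0],[0,0,0.07,0,0,0],[0,0,0.06,0,0,0],[0,0,0.04,0,0,0],[0,0,0.03,0,0,0],[0,0,0,0,0,0],[0,0,0,0,0,0]]'; python3 goto.py "(.4666,.0341,.062)"
```

```text
clock: 24.0
position: [0.4674, 0.0323, 0.0624]
ee_rot: [-0.006, -3.139, 0.004]
force: [0.1, 0.6, 0.2]
width: 0.653
gripper_force: 0.0
z [-0.0022 -0.0028 -1.    ] y [ 0.0039  1.     -0.0028] j [-0.3592  0.4127  0.2251  2.1381 -0.1531  0.6082  1.5407]
[0.4666 0.0341 0.062 ] units [0.002  0.0046 0.0011]
```

```bash
python3 -m creep '[[0.002,0.004,0,0,0,0],[0,0,0,0,0,0],[0,0,0,0,0,0],[0,0,0,0,0,0],[0,0,0,0,0,0],[0,0,0,0,0,0],[0,0,0,0,0,0],[0,0,0,0,0,0],[0,0,0,0,0,0]]' 1 30; python3 goto.py; python3 -m creep '[[0,0,-0.008,0,0,0],[0,0,-0.008,0,0,0],[0,0,-0.008,0,0,0],[0,0,-0.006,0,0,0],[0,0,0,0,0,0],[0,0,0,0,0,0]]';python3 goto.py
```

```text
clock: 24.75
position: [0.4671, 0.0341, 0.0635]
ee_rot: [0.002, 3.141, -0.004]
force: [-1.0, -1.1, 6.7]
width: 0.276
gripper_force: 30.0
z [ 0.0007 -0.0024 -1.    ] y [ 0.0016  1.     -0.0024] j [-0.3635  0.4092  0.2251  2.1401 -0.152   0.6066  1.5379]
clock: 25.25
position: [0.467, 0.0344, 0.0752]
ee_rot: [0.002, 3.141, -0.004]
force: [4.1, -1.6, -10.4]
width: 0.276
gripper_force: 30.0
z [ 0.0006 -0.0024 -1.    ] y [ 0.0011  1.     -0.0024] j [-0.3708  0.3889  0.2322  2.1309 -0.1433  0.6359  1.5298]
```

The knob is lifted about 11.7 mm, with 10.4 N on the spring. Sliding 32 mm.

```bash
python3 -m creep '[[0,0.008,0,0,0,0],[0,0.016,0,0,0,0],[0,0.016,0,0,0,0],[0,0,0,0,0,0]]';python3 -m creep '[[0,0.016,0,0,0,0],[0,0.014,0,0,0,0],[0,0.01,0,0,0,0],[0,0,0,0,0,0],[0,0,0,0,0,0]]'; python3 goto.py "(.467,.0662,.063)"
```

```text
clock: 25.58
position: [0.467, 0.0519, 0.075]
ee_rot: [-0.001, 3.141, -0.003]
force: [4.5, 2.5, -11.1]
width: 0.271
gripper_force: 30.0
clock: 26.0
position: [0.4669, 0.0671, 0.0751]
ee_rot: [0.0, 3.141, -0.003]
force: [3.7, 2.1, -10.4]
width: 0.276
gripper_force: 30.0
z [ 0.0003 -0.0019 -1.    ] y [ 0.0003  1.     -0.0019] j [-0.4355  0.3935  0.2289  2.1226 -0.1431  0.6399  1.462 ]
[0.467  0.0662 0.063 ] units [-0.0002 -0.0021  0.0301]
```

```bash
python3 -m creep '[[0,-0.001,0.008,0,0,0],[0,0,0.008,0,0,0],[0,0,0.008,0,0,0],[0,0,0.005,0,0,0],[0,0,0,0,0,0],[0,0,0,0,0,0]]'; python3 goto.py "(.467,.0662,.063)"
```

```text
clock: 26.5
position: [0.4669, 0.0659, 0.0636]
ee_rot: [0.002, 3.141, -0.003]
force: [1.4, 0.7, -2.5]
width: 0.273
gripper_force: 30.0
z [ 0.0002 -0.0022 -1.    ] y [ 0.0015  1.     -0.0022] j [-0.4273  0.4132  0.2224  2.1319 -0.1511  0.6112  1.4703]
[0.467  0.0662 0.063 ] units [-0.0001  0.0008  0.0015]
```

The pin has gone down into the notch. I'll open and retreat straight up, then check.

```bash
python3 -m creep '[[0,0,0,0,0,0],[0,0,0,0,0,0],[0,0,0,0,0,0],[0,0,0,0,0,0],[0,0,0,0,0,0],[0,0,0,0,0,0]]' -0.3; python3 -m creep '[[0,0,-0.03,0,0,0],[0,0,-0.06,0,0,0],[0,0,-0.08,0,0,0],[0,0,-0.09,0,0,0],[0,0,-0.09,0,0,0],[0,0,-0.03,0,0,0],[0,0,0,0,0,0],[0,0,0,0,0,0],[0,0,0,0,0,0]]'
python3 - <<'E'
from h import *
np.set_printoptions(precision=4,suppress=True)
w=cam("wrist");save(w,"w10");a=cam("side");b=cam("scene");save(a,"s10");save(b,"sc10")
for n,c in(("w",w),("side",a),("scene",b)):
    f=c["f"].astype(int);m=((f[...,0]>110)&(f[...,1]<80)&(f[...,2]<80)).astype(np.uint8)
    q,l,s,ce=cv2.connectedComponentsWithStats(m)
    for k in range(1,q):
        if s[k,4]>(8 if n!="w" else 100):print(n,s[k],ce[k],onz(c,ce[k],.091),onz(c,ce[k],.063))
def red(C,x0,x1,y0,y1):
    f=C["f"][y0:y1,x0:x1].astype(int);ys,xs=np.nonzero((f[...,0]>110)&(f[...,1]<80)&(f[...,2]<80));return xs.mean()+x0,ys.mean()+y0,len(xs)
E
```

```text
clock: 27.0
position: [0.4668, 0.0659, 0.0635]
ee_rot: [0.002, 3.142, -0.004]
force: [-0.0, 0.1, 0.3]
width: 0.632
gripper_force: 0.0
clock: 27.75
position: [0.4661, 0.0662, 0.2145]
ee_rot: [-0.002, -3.14, 0.004]
force: [0.4, -0.4, -1.3]
width: 0.651
gripper_force: 0.0
w [617  41  23  23 147] [626.7891  52.7483] [0.3463 0.2704 0.091 ] [0.3418 0.2905 0.063 ]
w [310 219  18  18 260] [318.3577 227.3885] [0.4663 0.0662 0.091 ] [0.4737 0.0661 0.063 ]
w [372 266  54  25 907] [395.1488 275.0342] [0.502  0.1219 0.091 ] [0.513  0.1273 0.063 ]
side [11 23  7  5  9] [14. 25.] [ 3.8719 -2.2264  0.091 ] [ 4.0134 -2.3591  0.063 ]
side [371 196  21  18 119] [380.5882 204.042 ] [ 0.4921 -0.2063  0.091 ] [ 0.503  -0.2609  0.063 ]
side [349 206  14  11  71] [354.2535 211.0704] [ 0.5494 -0.1387  0.091 ] [ 0.5625 -0.1906  0.063 ]
side [338 213  11   4  20] [342.65 214.8 ] [ 0.5727 -0.1066  0.091 ] [ 0.5867 -0.1573  0.063 ]
side [282 239   5  17  57] [284.4561 247.0351] [0.6567 0.1035 0.091 ] [0.674  0.0609 0.063 ]
side [334 270   8   4  28] [337.25   271.4286] [0.5052 0.1596 0.091 ] [0.5166 0.1192 0.063
[... 1273 characters left out ...]
7 0.091 ] [0.7517 0.2086 0.063 ]
scene [301 243   4   4  10] [302.7 244.7] [0.5478 0.1938 0.091 ] [0.5926 0.2245 0.063 ]
scene [311 264  19  10 109] [319.1651 268.9266] [0.4727 0.1017 0.091 ] [0.5133 0.1272 0.063 ]
scene [331 273   5   3  15] [333. 274.] [0.4699 0.066  0.091 ] [0.5103 0.0896 0.063 ]
scene [472 303  17   6  28] [479.8571 306.4643] [ 0.5096 -0.2254  0.091 ] [ 0.5523 -0.2183  0.063 ]
scene [505 334  84  50 245] [543.6816 359.098 ] [ 0.4173 -0.3481  0.091 ] [ 0.4548 -0.3479  0.063 ]
scene [596 352   5   3  12] [598.0833 352.9167] [ 0.4779 -0.4197  0.091 ] [ 0.5187 -0.4235  0.063 ]
scene [585 362   5   3   9] [587.3333 362.8889] [ 0.4431 -0.407   0.091 ] [ 0.4821 -0.4101  0.063 ]
```

The cap has moved 31.9 mm along +y at unchanged height (pin home), and the stick has travelled with the carriage. The robot is clear, so I'm handing in.

```bash
python3 -c "
from cell import arm
print(arm.sign_off())"
```

```text
the job is handed in; nothing more can be done
None
```

The red stick lies flat in the nest with its plug at the test socket and the carriage is one notch on. The index pin measured as fully home, the gripper is clear, and the job was handed in at about 28 s; that the plug is inside the socket I infer from the 31.9 mm carriage travel, not from a picture.

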